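Stack instrument cases on the loading base

ROBOT

A 6-joint arm with a two-finger parallel gripper is mounted at the origin on the work surface. World frame = base frame: x ahead of the robot, y to its left, z up, the work surface at z = 0. Lengths are in m, angles in rad, forces in N, time in s.
With the tool pointing down it reaches from about 0.25 to 0.8 m from the base axis. Payload 8.5 kg.
Tool frame: the origin (TCP) lies between the finger pads; the fingertips stand 19 mm ahead of it and the grasp point (between the pads) is the TCP; z points along the fingers, y is the line along which they close (so a half turn about z gives the same grasp; the last joint's range is limited). The gripper opens to 85 mm and grips with 20 to 120 N. Pads are 22 mm wide; open, the fingers measure 114 mm over their backs; the gripper's body (76 mm by 85 mm) begins 54 mm behind the grasp point. The pads swing forward as they close: fully open they stand 13 mm farther back than shut.
Start: joints at [-1.346, 0.238, -0.013, 1.319, 0, 1.571], TCP at [0.117, -0.512, 0.25] pointing down, gripper open.
Joint ranges: [-2.66, 2.66], [-1.03, 1.9], [-1.14, 1.46], [-1.82, 2.27], [-1.45, 1.34], [-3.14, 3.14]. Speed limits (rad/s): [2.22, 2.22, 2.79, 3.14, 3.14, 3.14].

INTERFACE

Orientations are given as [roll, pitch, yaw] about the fixed x, y, z axes, in that order (R = Rz(yaw) Ry(pitch) Rx(roll)).
In Python, from cell import robot gives the robot as it stands.
- The arm moves only by the tool send_rows, never from a script. Its argument "commands" is a list of rows, each a list of 5 numbers: the closure in counts, from 0 (fully open) to 255 (shut), then the shift along the world's x, y, z in m, then the turn about the world's z in degrees. A call has 1 to 8 rows; each row is the pose to reach, as a shift and turn from the pose commanded when the call began; what a row does not reach only later rows make up. A row lasts 1/8 s, in which the tool goes at most 62.5 mm and 10.7 degrees, less where a joint would pass 70% of its speed; a pose out of reach is approached as far as the arm can. A call with a gripper value outside its range is refused whole. The fingers move at their own pace and stop on an object; the grip force is fixed at half the most. Time passes only in rows, so rows that repeat a pose let the fingers close. It gives the time, the measured TCP pose, the force, the opening and the grip force at its end, in the units of the state.
- robot.get_state(): the state, without advancing time (a new reading comes with each control period).
- robot.get_image(name): name is "scene" or "side" or "wrist"; returns the picture (400x640x3 uint8, blue, green, red); there is no depth.
- robot.camera_params(name): a dict with "K" (3x3 intrinsics, pixels), "extrinsics" (4x4, takes a point from camera to world coordinates). Camera axes: x right, y down, z forward; pixel columns grow to the right and rows downward; lengths in m; the calibration is good to about 2 mm. The wrist camera is an equidistant fisheye: a pixel r from the principal point sees the ray r / f radians off the axis. A picture is of the moment at which its call begins: read the wrist's pose just before it. camera_params takes no time and is no camera call; for the wrist camera it gives the pose at the moment of the call.
- robot.sign_off(): hands the job in; it is judged then, once.
The state is a dict: "time_s": time; "q": joint angles; "dq": joint speeds; "effort": joint torques, N m; "tool_pos": TCP position; "ee_rot": TCP orientation; "ft_force": force on the tool from outside, world axes, zero at the start; "ft_torque": the same for the moment, N m; "finger_gap": finger opening in m; "finger_force": force on a finger pad.
Only numpy, scipy, OpenCV 4.12 (cv2) and the standard library are available. Lean on these libraries where they do the work, as an engineer would, in place of code of your own. Each camera call takes 0.05 s, during which the arm holds its last target. There are 200 camera calls.

TASK

Swing the yellow guard of the green-padded loading base up and over its balance point so that it stays open by itself. Then build one square, upright column on the green pad: the dark grey case at the bottom, the white case on it, the orange case on top, right way up, each lowered into place, not dropped, with its long sides along the pad's and its edges flush with those below (either end may face the front). Leave the guard open and all the other things on the bench where they are.

Things in the scene. Friction and masses are not known exactly. Their poses are not given: they have to be found in the camera images.
- power: closed instrument case, a box 100 mm long (its x) by 60 mm wide (its y) by 44 mm high (its z), dark grey, with a small socket panel on one end; about 450 g, give or take a third. Origin: centre of its underside. It lies flat on the bench, at any yaw within about 35 degrees of the robot's x axis.
- signal: closed instrument case, a box 100 mm long (its x) by 60 mm wide (its y) by 36 mm high (its z), white, with a small socket panel on one end; about 300 g, give or take a third. Origin: centre of its underside. It starts on the sloping rack, long side up the slope, underside on the deck, lower end against the lip (either lane).
- display: closed instrument case, a box 100 mm long (its x) by 60 mm wide (its y) by 32 mm high (its z), orange, with a small socket panel on one end; about 250 g, give or take a third. Origin: centre of its underside. It starts on the sloping rack in the other lane, lying in the same way.
- dock: fixed loading base: dark steel plate 180 mm (x) by 172 mm (y), 20 mm thick, with the green pad on its middle and two 70 mm tall hinge posts at x = +80 mm, y = +-78 mm and two thin black rubber posts 54 mm tall under the guard's front corners (x = -70 mm, y = +-66 mm). Origin: centre of its underside, on the bench. x points from the front (guard's crossbar) to the hinge. Its place and yaw vary.
- dock_pad (a point): centre of the top of the green pad, 30 mm above the bench. The pad is 100 mm (x) by 60 mm (y), the footprint of the cases, and stands 10 mm above the plate; axes as the base's.
- guard (a joint): angle of the yellow guard, rad: 0 = shut, level over the pad; it grows as the crossbar rises and goes over to the far (+x of the base) side; balances at 1.57, stop at 1.95. It weighs 250 g, swings freely, falls shut below the balance point and falls open to the stop beyond it; at the stop it counts as open.
- guard_grip (a point): middle of the guard's crossbar, a round bar of 10 mm diameter, 132 mm long along the base's y; here it can be pinched from above. The guard is an open frame: two side bars (10 mm) at y = +-66 mm and two inner bars (8 mm) at y = +-34 mm run from the crossbar to the hinge, so between the inner bars there is a gap 60 mm wide. Shut, the bar's axis is 60 mm above the bench and 75 mm in front of the pad's centre, over the plate's front edge.
- guard_hinge (a point): middle of the guard's hinge axis, 60 mm above the bench, 80 mm behind the pad's centre; the axis runs along the base's y. The crossbar moves round it on a radius of 155 mm: at angle a the bar lies 155 cos(a) mm to the base's -x of it and 155 sin(a) mm above it.
- rack: fixed sloping aluminium rack holding the white and orange cases: deck 150 mm up the slope by 230 mm wide (its y), sloping 30 degrees, rising towards the rack's -x (towards the robot; its low, open side faces away from the robot), with a 15 mm lip across the low end; lanes 55 mm left and right of the middle, 50 mm between the cases. Deck's low edge about 23 mm and its high edge about 98 mm above the bench. Origin: under the deck's centre, on the bench. Its place and yaw vary.
- housing1: bystander: black round housing, 80 mm across, 30 mm high; origin centre of underside
- housing2: bystander: another such black round housing, 80 mm across, 30 mm high
- tape: bystander: red ring (tape roll), 68 mm across, 19 mm high; origin centre of underside
- cap: bystander: small red cap, 34 mm across, 30 mm high, standing 13 mm or more off one end of the dark grey case; origin centre of underside
- driver: bystander: screwdriver 150 mm long, lying along the rack's low edge, on the far side
- bottle: bystander: amber bottle, 56 mm across, 150 mm tall, upright, standing beside the guard's hinge; origin centre of underside
- wrench: bystander: wrench 150 mm long, lying at the right (-y)
Things that resemble listed ones, but are neither listed nor needed, are in the scene too. What is shaped like the power but purple or turquoise is not meant.

How it is judged:
On the way, in this order (a step that is already met when the one before it is completed fails the run):
1. the guard stays open by itself, let go (value of joint guard above 1.75 rad and contact force between the fingers and anything else below 0.3 N), for 0.2 s.
2. the dark grey case lies squarely on the pad, let go (all of step 1 and x of power in the frame of dock_pad between -0.01 and 0.01 m and y of power in the frame of dock_pad between -0.01 and 0.01 m and z of power in the frame of dock_pad between -0.004 and 0.004 m and angle between the x axis of power and the x axis of dock_pad, either way round below 0.12 rad and angle between power's own z axis and vertical below 0.06 rad), for 0.2 s.
3. the white case lies squarely on the dark grey one, let go (all of step 2 and x of signal in the frame of power between -0.01 and 0.01 m and y of signal in the frame of power between -0.01 and 0.01 m and z of signal in the frame of power between 0.04 and 0.048 m and angle between the x axis of signal and the x axis of power, either way round below 0.12 rad and angle between signal's own z axis and vertical below 0.06 rad), for 0.2 s.
4. the orange case lies squarely on the white one, let go (all of step 3 and x of display in the frame of signal between -0.01 and 0.01 m and y of display in the frame of signal between -0.01 and 0.01 m and z of display in the frame of signal between 0.032 and 0.04 m and angle between the x axis of display and the x axis of signal, either way round below 0.12 rad and angle between display's own z axis and vertical below 0.06 rad), for 0.2 s.
At the end, for the whole second after the job is handed in: Guard open (beyond 1.75 rad); dark grey case on the pad, white on it, orange on top, each centred on the one below within 10 mm along and across, long sides parallel within 0.12 rad, upright within 0.06 rad, resting on the one below (height within 4 mm), all at rest (value of joint guard above 1.75 rad and x of power in the frame of dock_pad between -0.01 and 0.01 m and y of power in the frame of dock_pad between -0.01 and 0.01 m and z of power in the frame of dock_pad between -0.004 and 0.004 m and angle between the x axis of power and the x axis of dock_pad, either way round below 0.12 rad and angle between each of power, signal, display's own z axis and vertical below 0.06 rad and x of signal in the frame of power between -0.01 and 0.01 m and y of signal in the frame of power between -0.01 and 0.01 m and z of signal in the frame of power between 0.04 and 0.048 m and angle between the x axis of signal and the x axis of power, either way round below 0.12 rad and x of display in the frame of signal between -0.01 and 0.01 m and y of display in the frame of signal between -0.01 and 0.01 m and z of display in the frame of signal between 0.032 and 0.04 m and angle between the x axis of display and the x axis of signal, either way round below 0.12 rad and linear speed of each of power, signal, display below 0.02 m/s); the robot touches nothing.
It fails at once if a bystander is moved by more than 30 mm (distance of any of housing1, housing2, tape, cap, driver, bottle, wrench from where it was at the start of the episode above 0.03 m).
It fails at once if a bystander is tipped over (angle between any of bottle, cap, housing1, housing2's own z axis and vertical above 0.5 rad).
It fails at once if a case is dropped or falls (moves faster than 0.5 m/s out of the fingers) ((linear speed of power above 0.5 m/s and contact force between the fingers and power below 0.1 N) or (linear speed of signal above 0.5 m/s and contact force between the fingers and signal below 0.1 N) or (linear speed of display above 0.5 m/s and contact force between the fingers and display below 0.1 N)).
It also fails if it takes over 72 s, if anything falls off the work surface, if the arm or the gripper's body presses on something with over 40 N, if the wrist force passes 120 N, or if a joint passes its speed limit or range.

## Working session

There is one attempt and no reset: what is moved stays moved. The work goes in short steps, Python scripts to look and compute and a tool call to move; the robot and the scene stay as the last step left them, time stands still between calls to the robot, and variables do not carry over. Pictures are saved under pics/ and viewed, at most 10 in all, crops included, and the job is handed in when it is done.

Besides the shell and the picture viewer there is one more tool, called after "Request:" as name([rows], argument=value, ...), one row to a line, values as JSON. send_rows: Moves the arm, as the interface text tells. Its arguments: {"type":"object","properties":{"commands":{"type":"array"}},"required":["commands"]}

```bash
ls; mkdir -p pics
python3 - <<'E'
from cell import robot
import cv2, numpy as np
s=robot.get_state(); print(s)
for n in("scene","side"):
    im=robot.get_image(n); cv2.imwrite(f"pics/{n}0.png",im); 
    p=robot.camera_params(n); print(n,np.round(p["K"],1).tolist(),np.round(p["extrinsics"],3).tolist())
E
```

```text
pics
{'time_s': 0.0, 'q': array([-1.34600629e+00,  2.38769467e-01, -1.42738591e-02,  1.31925063e+00,
       -7.44775120e-06,  1.57082541e+00]), 'dq': array([-0.00156791,  0.00082557,  0.00119316,  0.00044658, -0.00277298,
       -0.00200008]), 'effort': array([ 2.49218909e-03, -5.38785803e+01,  3.46440268e+01,  1.82188471e-02,
        3.29935583e-04, -5.31488453e-06]), 'tool_pos': array([ 0.11692753, -0.51138187,  0.24967594]), 'ee_rot': array([-3.14009502e+00,  7.49129339e-06,  2.24760969e-01]), 'ft_force': array([ 0.42183896,  0.37477934, -0.94386777]), 'ft_torque': array([ 0.00890188, -0.05021632,  0.02435946]), 'finger_force': 0.0, 'finger_gap': 0.0855025723884833}
scene [[476.7, 0.0, 314.2], [0.0, 476.7, 194.9], [0.0, 0.0, 1.0]] [[0.723, 0.49, -0.488, 1.204], [0.691, -0.508, 0.514, -0.749], [0.004, -0.709, -0.705, 1.046], [0.0, 0.0, 0.0, 1.0]]
side [[396.3, 0.0, 323.2], [0.0, 396.3, 201.5], [0.0, 0.0, 1.0]] [[-0.903, -0.274, 0.331, 0.153], [-0.429, 0.591, -0.683, 0.749], [-0.009, -0.759, -0.651, 0.845], [0.0, 0.0, 0.0, 1.0]]
```

View pics/scene0.png

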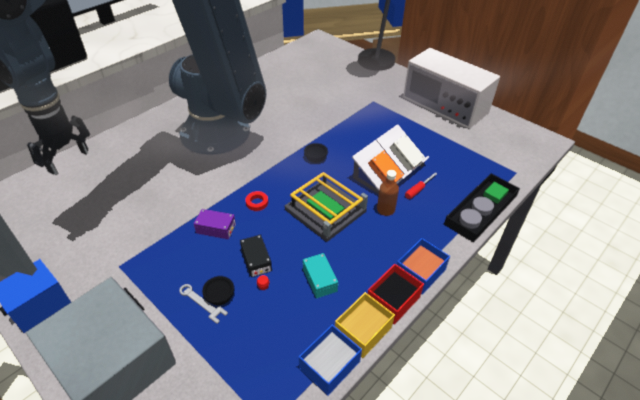

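View pics/side0.png

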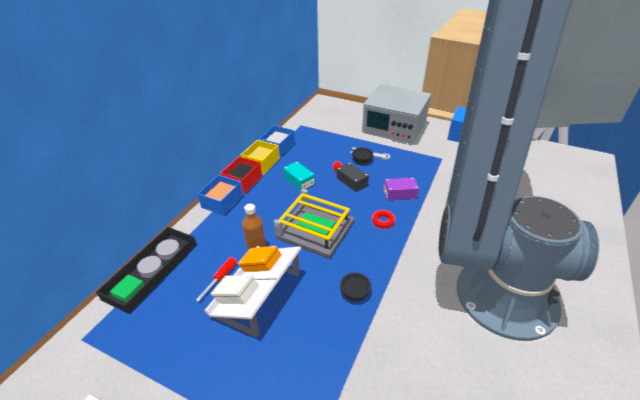

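The scene view shows the dark grey case at (256,255) with the red cap at (263,282), and the dock with yellow guard at (326,204). The bottle is at (388,192), and the rack has orange at (385,165) and white at (405,150). The side view shows grey at (351,177), the dock at (315,222), orange at (260,259) and white at (236,289).
The candidates for "power" in the scene view are dark grey (256,255), purple (215,222) and turquoise (320,274). Only the grey one, beside the red cap, fits the description. I'll check it in an enlarged crop.

```bash
cat > h.py <<'E'
from cell import robot
import cv2, numpy as np
P={}
def par(n):
    if n=="wrist": return robot.camera_params(n)
    if n not in P: P[n]=robot.camera_params(n)
    return P[n]
def ray(n,uv,p=None):
    p=p or par(n); K=np.array(p["K"]); E=np.array(p["extrinsics"])
    x=(uv[0]-K[0,2])/K[0,0]; y=(uv[1]-K[1,2])/K[1,1]
    if n=="wrist":
        r=np.hypot(x,y); d=np.array([np.sin(r)*x/max(r,1e-9),np.sin(r)*y/max(r,1e-9),np.cos(r)])
    else: d=np.array([x,y,1.])
    d=E[:3,:3]@d; return E[:3,3],d/np.linalg.norm(d)
def cast(n,uv,z,p=None):
    o,d=ray(n,uv,p); return o+d*(z-o[2])/d[2]
def tri(r1,r2):
    (o1,d1),(o2,d2)=r1,r2
    s=np.linalg.lstsq(np.c_[d1,-d2],o2-o1,rcond=None)[0]
    a,b=o1+s[0]*d1,o2+s[1]*d2
    return (a+b)/2,np.linalg.norm(a-b)
def proj(n,X,p=None):
    p=p or par(n); K=np.array(p["K"]); E=np.array(p["extrinsics"])
    c=E[:3,:3].T@(np.asarray(X)-E[:3,3])
    if n=="wrist":
        t=np.arctan2(np.hypot(c[0],c[1]),c[2]); k=t/np.hypot(c[0],c[1])
        return np.array([K[0,2]+K[0,0]*k*c[0],K[1,2]+K[1,1]*k*c[1]])
    return np.array([K[0,2]+K[0,0]*c[0]/c[2],K[1,2]+K[1,1]*c[1]/c[2]])
def hsv(im,lo,hi): return cv2.inRange(cv2.cvtColor(im,cv2.COLOR_BGR2HSV),np.array(lo),np.array(hi))
E
python3 - <<'E'
from h import *
a=cv2.imread("pics/scene0.png"); b=cv2.imread("pics/side0.png")
for n,uv,z in [("scene",(256,245),.044),("side",(351,173),.044),("scene",(263,279),.03),("scene",(326,204),.03),("side",(316,222),.03),("scene",(215,220),.04),("scene",(320,272),.04),("scene",(388,210),0),("scene",(385,165),.09),("scene",(407,152),.09),("scene",(218,290),.03),("scene",(315,152),.03),("scene",(256,200),.019)]:
    print(n,uv,np.round(cast(n,uv,z),3))
c=lambda im,x,y,w,h,k: cv2.resize(im[y:y+h,x:x+w],None,fx=k,fy=k,interpolation=cv2.INTER_CUBIC)
top=np.hstack([c(a,205,225,100,75,4),c(a,280,165,100,75,4)])
bot=np.hstack([c(a,340,120,100,75,4),c(b,265,185,100,75,4)])
cv2.imwrite("pics/crop1.png",np.vstack([top,bot]))
E
```

```text
scene (256, 245) [ 0.531 -0.265  0.044]
side (351, 173) [ 0.538 -0.265  0.044]
scene (263, 279) [ 0.619 -0.32   0.03 ]
scene (326, 204) [ 0.553 -0.011  0.03 ]
side (316, 222) [ 0.546 -0.013  0.03 ]
scene (215, 220) [ 0.376 -0.284  0.04 ]
scene (320, 272) [ 0.714 -0.208  0.04 ]
scene (388, 210) [0.686 0.122 0.   ]
scene (385, 165) [0.609 0.19  0.09 ]
scene (407, 152) [0.621 0.287 0.09 ]
scene (218, 290) [ 0.562 -0.421  0.03 ]
scene (315, 152) [0.364 0.14  0.03 ]
scene (256, 200) [ 0.383 -0.138  0.019]
```

View pics/crop1.png

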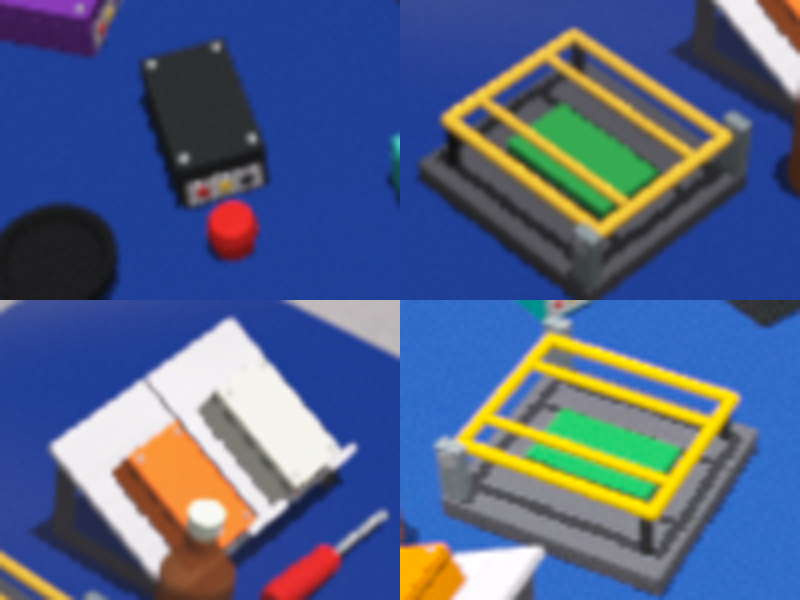

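The crop confirms the dark grey case (black body, four white screws, socket end toward the red cap). The hinge posts are on the side away from the robot, and the crossbar is on the robot's side. Next I'll measure the dock from the yellow frame at z = 60 mm, and take rough poses for the cases.

Run:
```python
from h import *
roi={"scene":(280,160,90,85),"side":(270,190,90,65)}
def big(m):
    c,_=cv2.findContours(m,cv2.RETR_EXTERNAL,cv2.CHAIN_APPROX_NONE); return max(c,key=cv2.contourArea)[:,0,:]
def inroi(m,r):
    o=np.zeros_like(m); x,y,w,h=r; o[y:y+h,x:x+w]=m[y:y+h,x:x+w]; return o
for n in roi:
    im=cv2.imread(f"pics/{n}0.png")
    m=inroi(hsv(im,(18,110,100),(34,255,255)),roi[n]); c=big(m)
    W=np.array([cast(n,p,.06)[:2] for p in c],np.float32)
    print(n,"guard",cv2.minAreaRect(W*1000)); print(np.round(cv2.boxPoints(cv2.minAreaRect(W*1000))).tolist())
    m=inroi(hsv(im,(40,80,60),(85,255,255)),roi[n]); ys,xs=np.nonzero(m)
    pts=np.c_[xs,ys]; W=np.array([cast(n,p,.03)[:2] for p in pts],np.float32); print(" pad",cv2.minAreaRect(W*1000))
pr={"scene":(230,230,50,52),"side":(325,155,55,40)}
for n in pr:
    im=cv2.imread(f"pics/{n}0.png"); m=inroi(hsv(im,(0,0,0),(180,255,75)),pr[n]); 
    c=big(m); W=np.array([cast(n,p,.044)[:2] for p in c],np.float32); print(n,"power",cv2.minAreaRect(W*1000))
```

```text
scene guard ((553.063232421875, -11.697166442871094), (144.86985778808594, 166.55355834960938), 88.3121566772461)
[[468.0, -82.0], [634.0, -87.0], [638.0, 58.0], [472.0, 63.0]]
 pad ((551.2180786132812, -14.384994506835938), (66.66748809814453, 104.06063842773438), 87.85604095458984)
side guard ((549.4110107421875, -8.86895751953125), (146.69964599609375, 167.68972778320312), 87.74646759033203)
[[463.0, -79.0], [630.0, -85.0], [636.0, 61.0], [469.0, 68.0]]
 pad ((545.90771484375, -9.13931655883789), (61.406036376953125, 103.14167022705078), 88.46862030029297)
scene power ((553.397216796875, -289.7156677246094), (65.22672271728516, 124.26181030273438), 64.8730697631836)
side power ((527.4935302734375, -224.6298828125), (117.67154693603516, 80.40303802490234), 2.3905632495880127)
```

Dock: pad centre ≈ (0.5486, -0.011), yaw ≈ -2°. The frame measures 167×146 mm against about 165×142 expected. The crossbar is at ≈ (0.4735, -0.008, 0.06). I'll move above it and check with the wrist camera.

Request:
send_rows([
  [60,0.3565,0.503,-0.03,75],
  [60,0.3565,0.503,-0.03,75],
  [60,0.3565,0.503,-0.03,75],
  [60,0.3565,0.503,-0.03,75],
  [60,0.3565,0.503,-0.03,75],
  [60,0.3565,0.503,-0.03,75],
  [60,0.3565,0.503,-0.03,75],
  [60,0.3565,0.503,-0.03,75],
])

```text
time_s: 1.1
tool_pos: [0.4066, -0.1024, 0.2259]
ee_rot: [3.141, 0.0, 1.537]
ft_force: [1.7, -1.6, 0.7]
finger_gap: 0.0655
finger_force: 0.0
```

Request:
send_rows([
  [110,0.3565,0.503,-0.03,75],
  [110,0.3565,0.503,-0.03,75],
  [110,0.3565,0.503,-0.03,75],
  [110,0.3565,0.503,-0.03,75],
])

```text
time_s: 1.6
tool_pos: [0.551, 0.1014, 0.2134]
ee_rot: [-3.141, -0.0, 2.29]
ft_force: [0.5, -0.6, 0.2]
finger_gap: 0.0484
finger_force: 0.0
```

```bash
python3 -c "
from h import *
s=robot.get_state();print(s['tool_pos'],np.degrees(s['ee_rot']),s['finger_gap'],s['dq'])"
```

```text
[0.55097167 0.10144005 0.21343775] [-1.79975689e+02 -9.84884082e-04  1.31227007e+02] 0.048446086322251405 [ 0.6666026   0.59221769  0.77475036  0.17470574 -0.00238782 -0.82095881]
```

Request:
send_rows([
  [110,-0.06,-0.09,0,-21],
  [110,-0.09,-0.13,0,-43],
  [110,-0.09,-0.13,0,-43],
  [110,-0.09,-0.13,0,-43],
  [110,-0.09,-0.13,0,-43],
  [110,-0.09,-0.13,0,-43],
  [110,-0.09,-0.13,0,-43],
])

```text
time_s: 2.48
tool_pos: [0.4603, -0.0303, 0.2137]
ee_rot: [-3.141, -0.0, 1.536]
ft_force: [-0.8, -0.1, -0.5]
finger_gap: 0.0488
finger_force: 0.0
```

```bash
python3 -c "
from h import *
s=robot.get_state();print(s['tool_pos'],np.degrees(s['ee_rot']),s['finger_gap'],s['dq'])
p=par('wrist');im=robot.get_image('wrist');cv2.imwrite('pics/w1.png',im);np.save('pics/w1.npy',p,allow_pickle=True)
print(np.round(p['K'],1).tolist(),np.round(p['extrinsics'],3).tolist(), proj('wrist',[.4735,-.008,.06],p))"
```

```text
[ 0.46034076 -0.03025286  0.21365741] [-1.79976675e+02 -1.44680544e-03  8.80268212e+01] 0.04884747065633378 [ 0.00087517 -0.00258964 -0.00027713 -0.00100204  0.00070024  0.01322013]
[[309.7, 0.0, 323.7], [0.0, 309.7, 202.4], [0.0, 0.0, 1.0]] [[0.999, -0.034, -0.01, 0.463], [-0.035, -0.961, -0.275, 0.041], [-0.001, 0.275, -0.962, 0.338], [0.0, 0.0, 0.0, 1.0]] [336.86765645 169.44088869]
```

View pics/w1.png

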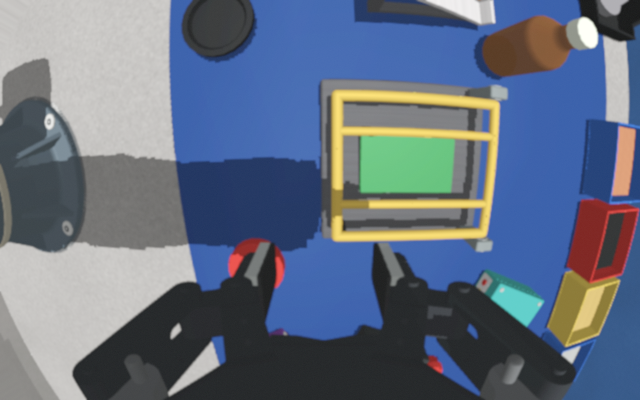

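The wrist view shows the crossbar at column 337, rows 95–240, the pad corners at about (360,136) to (455,193), and the posts at (490,92) and (484,245). The bar's predicted position (336.9,169) agrees. I'll check the pose numerically from this view.

```bash
cat >> h.py <<'E'
def big(m):
    c,_=cv2.findContours(m,cv2.RETR_EXTERNAL,cv2.CHAIN_APPROX_NONE); return max(c,key=cv2.contourArea)[:,0,:]
def rectw(n,m,z,p=None):
    W=np.array([cast(n,q,z,p)[:2] for q in big(m)],np.float32)*1000
    return cv2.minAreaRect(W)
E
python3 - <<'E'
from h import *
im=cv2.imread('pics/w1.png');p=np.load('pics/w1.npy',allow_pickle=True).item()
y=hsv(im,(18,110,100),(34,255,255)); y[:,:325]=0;y[:,510:]=0
g=hsv(im,(40,80,60),(80,255,255)); g[:,:345]=0;g[:,470:]=0
r=rectw('wrist',y,.06,p);print(r,cv2.boxPoints(r).tolist()); print(rectw('wrist',g,.03,p))
E
```

```text
((550.9261474609375, -9.132911682128906), (143.85203552246094, 165.52296447753906), 88.2577896118164) [[466.0162048339844, -78.50951385498047], [631.4625854492188, -83.5418472290039], [635.8360595703125, 60.243690490722656], [470.38970947265625, 65.2760238647461]]
((547.8397827148438, -10.44795036315918), (59.21179962158203, 101.37582397460938), 88.29624938964844)
```

Request:
send_rows([
  [110,0.0127,0.022,-0.05,0.3],
  [110,0.0127,0.022,-0.11,0.3],
  [110,0.0127,0.022,-0.1537,0.3],
  [110,0.0127,0.022,-0.1537,0.3],
  [255,0.0127,0.022,-0.1537,0.3],
  [255,0.0127,0.022,-0.1537,0.3],
  [255,0.0127,0.022,-0.1537,0.3],
  [255,0.0127,0.022,-0.1537,0.3],
])

```text
time_s: 3.52
tool_pos: [0.4729, -0.0086, 0.062]
ee_rot: [3.14, -0.0, 1.539]
ft_force: [-5.3, 0.6, 8.9]
finger_gap: 0.0077
finger_force: 58.6
```

Request:
send_rows([
  [255,0.0017,0,0.0232,0],
  [255,0.0122,-0.0004,0.0604,0],
  [255,0.0365,-0.0011,0.0999,0],
  [255,0.0713,-0.0021,0.1304,0],
  [255,0.1061,-0.0032,0.1471,0],
  [255,0.144,-0.0043,0.1546,0],
  [255,0.175,-0.0053,0.1537,0],
  [255,0.1977,-0.0059,0.149,0],
])

```text
time_s: 4.53
tool_pos: [0.6728, -0.0144, 0.2126]
ee_rot: [3.136, -0.0, 1.539]
ft_force: [-0.1, 0.9, 5.4]
finger_gap: 0.0076
finger_force: 63.1
```

Request:
send_rows([
  [255,0,0,0,0],
  [150,0,0,0,0],
  [100,0,0,0,0],
  [60,0,0,0,0],
  [60,0,0,0.05,0],
  [60,0,0,0.08,0],
  [60,0,0,0.08,0],
  [60,0,0,0.08,0],
])

```text
time_s: 5.52
tool_pos: [0.6703, -0.0145, 0.2883]
ee_rot: [-3.14, 0.0, 1.539]
ft_force: [-0.2, -0.3, -0.2]
finger_gap: 0.0651
finger_force: 0.0
```

```bash
python3 -c "
from h import *
s=robot.get_state();print(s['time_s'],s['tool_pos'],np.degrees(s['ee_rot']),s['ft_force'])
im=robot.get_image('scene');cv2.imwrite('pics/s2.png',im)
cv2.imwrite('pics/s2c.png',cv2.resize(im[130:290,200:440],None,fx=3,fy=3))"
```

```text
5.525 [ 0.6702642 -0.0144793  0.2883183] [-1.79936326e+02  2.01164634e-03  8.81515053e+01] [-0.21287903 -0.28587502 -0.17017352]
```

View pics/s2c.png

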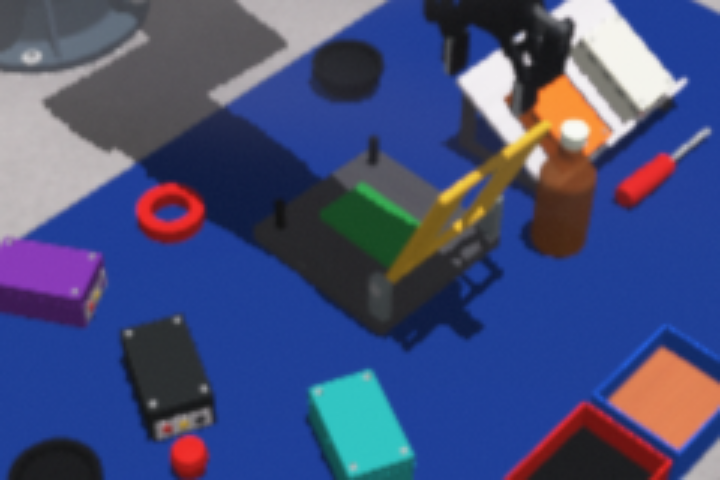

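The guard rests open over the hinge side with the fingers clear, and nothing else has moved. The grey case is at crop (168,375) with the cap at (188,455). Next I'll look at the grey case with the wrist camera.

Request:
send_rows([
  [0,-0.02,-0.03,0,-10],
  [0,-0.04,-0.06,0,-20],
  [0,-0.06,-0.1,0,-30],
  [0,-0.08,-0.14,0,-40],
  [0,-0.1,-0.18,0,-50],
  [0,-0.12,-0.22,0,-60],
  [0,-0.14,-0.25,0,-70],
  [0,-0.14,-0.25,-0.03,-80],
])

```text
time_s: 6.58
tool_pos: [0.5296, -0.2668, 0.2595]
ee_rot: [3.14, -0.001, 0.133]
ft_force: [1.2, 0.6, 0.1]
finger_gap: 0.0853
finger_force: 0.0
```

Request:
send_rows([
  [0,0,0,-0.02,-10],
  [0,0,0,-0.04,-20],
  [0,0,0,-0.04,-33],
  [0,0,0,-0.04,-33],
  [0,0,0,-0.04,-33],
  [0,0,0,-0.04,-33],
])

```text
time_s: 7.32
tool_pos: [0.5303, -0.2643, 0.2186]
ee_rot: [-3.141, 0.001, -0.433]
ft_force: [-0.2, 0.9, -0.5]
finger_gap: 0.0854
finger_force: 0.0
```

Run:
```python
from h import *
s=robot.get_state();print(s['time_s'],s['tool_pos'],np.degrees(s['ee_rot']))
p=par('wrist');im=robot.get_image('wrist');cv2.imwrite('pics/w2.png',im);np.save('pics/w2.npy',p,allow_pickle=True)
print(proj('wrist',[.535,-.265,.044],p))
```

```text
7.325 [ 0.53027832 -0.26430416  0.21855783] [-1.79992171e+02  5.79138751e-02 -2.47865169e+01]
[323.73050482 182.54536857]
```

View pics/w2.png

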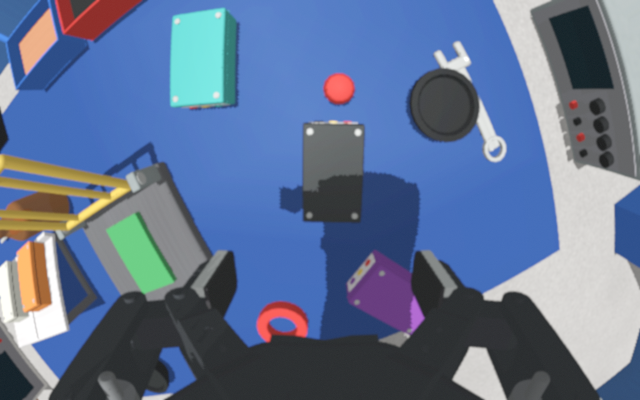

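The wrist view shows the dark case top at (333,175), spanning columns 303–365 and rows 122–222, nearly aligned with the fingers. The cap is at (339,88).

Run:
```python
from h import *
im=cv2.imread('pics/w2.png');p=np.load('pics/w2.npy',allow_pickle=True).item()
m=hsv(im,(0,0,0),(180,110,95)); o=np.zeros_like(m); o[124:235,285:385]=m[124:235,285:385]
o=cv2.morphologyEx(o,cv2.MORPH_OPEN,np.ones((7,7)))
r=rectw('wrist',o,.044,p);print(r)
w=hsv(im,(0,0,150),(180,60,255)); w[:,:300]=0;w[:,370:]=0;w[:126]=0;w[230:]=0
n,l,st,c=cv2.connectedComponentsWithStats(w)
for i in range(1,n):
    if st[i,4]>5: print(c[i],st[i,4],np.round(cast('wrist',c[i],.044,p),4))
```

```text
((517.1767578125, -266.15631103515625), (58.89543914794922, 48.94428253173828), 65.07109832763672)
[309.41818182 131.18181818] 55 [ 0.5866 -0.2738  0.044 ]
[357.55769231 131.88461538] 52 [ 0.5668 -0.3155  0.044 ]
```

Run:
```python
from h import *
im=cv2.imread('pics/w2.png');p=np.load('pics/w2.npy',allow_pickle=True).item()
H=cv2.cvtColor(im,cv2.COLOR_BGR2HSV)
print(H[150,330],H[200,330],H[200,375],H[216,309],H[150,290])
g=cv2.cvtColor(im,cv2.COLOR_BGR2GRAY)
for u,v in [(309,131),(357,132),(309,216),(354,216)]:
    k=g[v-6:v+7,u-6:u+7].astype(float); k=np.clip(k-np.median(k)-15,0,None); ys,xs=np.mgrid[v-6:v+7,u-6:u+7]
    c=(k*xs).sum()/k.sum(),(k*ys).sum()/k.sum(); print(np.round(c,1),np.round(cast('wrist',c,.044,p),4))
o=((H[:,:,0]<100)|(H[:,:,0]>125)|(H[:,:,1]<110)).astype(np.uint8)*255; z=np.zeros_like(o); z[121:235,285:385]=o[121:235,285:385]
z=cv2.morphologyEx(z,cv2.MORPH_OPEN,np.ones((5,5))); print(rectw('wrist',z,.044,p))
```

```text
[ 84  12 109] [90 14 54] [110 156 113] [ 75   4 139] [109 138 200]
[309.4 131.1] [ 0.5867 -0.2738  0.044 ]
[357.5 132. ] [ 0.5668 -0.3155  0.044 ]
[308.7 215.8] [ 0.5101 -0.2367  0.044 ]
[354.2 215.6] [ 0.4907 -0.2788  0.044 ]
((540.8674926757812, -277.00482177734375), (59.45948028564453, 101.30965423583984), 64.24020385742188)
```

Grey case: centre (0.5395, -0.2765), yaw -25.8°, with the top measuring 59.5×101 mm as it should. I'll grasp it at z ≈ 26 mm.

Request:
send_rows([
  [0,0.0092,-0.0122,-0.05,-1],
  [0,0.0092,-0.0122,-0.1,-1],
  [0,0.0092,-0.0122,-0.15,-1],
  [0,0.0092,-0.0122,-0.1926,-1],
  [0,0.0092,-0.0122,-0.1926,-1],
  [255,0.0092,-0.0122,-0.1926,-1],
  [255,0.0092,-0.0122,-0.1926,-1],
  [255,0.0092,-0.0122,-0.1926,-1],
])

```text
time_s: 8.38
tool_pos: [0.5411, -0.2775, 0.029]
ee_rot: [3.141, -0.004, -0.451]
ft_force: [-1.2, -0.9, 7.1]
finger_gap: 0.0594
finger_force: 67.0
```

Request:
send_rows([
  [255,0,0,0,0],
  [255,0,0,0.015,0],
  [255,0,0,0.05,0],
  [255,0,0,0.09,0],
  [255,0,0,0.09,0],
])

```text
time_s: 9.0
tool_pos: [0.5417, -0.2775, 0.1208]
ee_rot: [-3.142, -0.007, -0.451]
ft_force: [0.5, -0.9, -5.8]
finger_gap: 0.0589
finger_force: 66.3
```

Request:
send_rows([
  [255,0.002,0.04,0.01,5],
  [255,0.003,0.09,0.01,10],
  [255,0.005,0.14,0.01,17],
  [255,0.007,0.19,0.01,24.1],
  [255,0.0081,0.24,0.01,24.1],
  [255,0.0081,0.267,0,24.1],
  [255,0.0081,0.267,-0.01,24.1],
  [255,0.0081,0.267,-0.02,24.1],
])

```text
time_s: 10.0
tool_pos: [0.5474, -0.0137, 0.0956]
ee_rot: [-3.139, 0.001, -0.026]
ft_force: [0.9, -0.3, -4.1]
finger_gap: 0.0593
finger_force: 66.6
```

Run:
```python
from h import *
s=robot.get_state();print(s['time_s'],s['tool_pos'],np.degrees(s['ee_rot']))
p=par('wrist');im=robot.get_image('wrist')
H=cv2.cvtColor(im,cv2.COLOR_BGR2HSV); T=s['tool_pos']; zt=T[2]+.015
y=np.radians(-1.75);ax=np.array([np.cos(y),np.sin(y),0])
for k in(-50,-42,42,50):print(k,proj('wrist',[T[0]+k*.001*ax[0],T[1]+k*.001*ax[1],zt],p))
cv2.imwrite('pics/w3.png',cv2.resize(im[100:400,200:460],None,fx=2,fy=2))
```

```text
10.0 [ 0.54736321 -0.01368621  0.09559373] [-1.79845562e+02  5.10850913e-02 -1.46195315e+00]
-50 [325.68510876 374.48710725]
-42 [325.81849547 363.86900211]
42 [327.52280679 194.87181737]
50 [327.68645165 173.23840661]
```

View pics/w3.png

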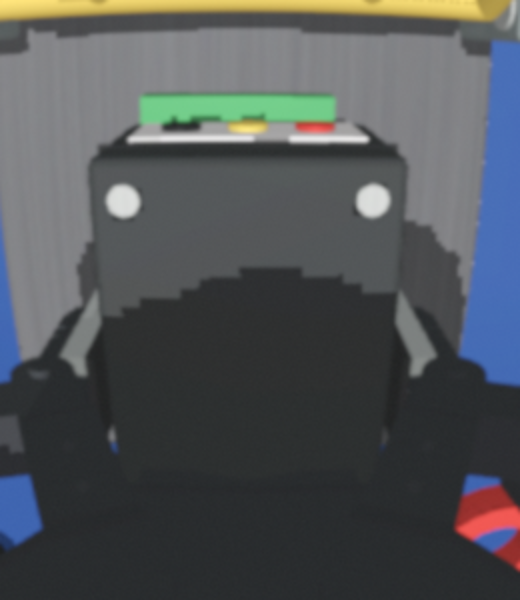

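The case hangs square in the grip. Its front top edge is at crop row 158, columns 92–405, and the pad's rear edge is at crop row 95, columns 140–335. I'll compare the two numerically.

Run:
```python
from h import *
p=par('wrist');s=robot.get_state();print(s['tool_pos'],np.degrees(s['ee_rot']))
f=lambda x,y:(200+x/2-.25,100+y/2-.25)
for q,z in [((140,95),.03),((335,95),.03),((92,158),s['tool_pos'][2]+.015),((405,158),s['tool_pos'][2]+.015)]: print(np.round(cast('wrist',f(*q),z,p),4))
```

```text
[ 0.54680675 -0.01400613  0.09435805] [-1.79843093e+02  1.43168790e-01 -1.49709990e+00]
[0.5992 0.0192 0.03  ]
[ 0.5975 -0.0406  0.03  ]
[0.5958 0.0145 0.1094]
[ 0.5943 -0.0429  0.1094]
```

Request:
send_rows([
  [255,0.003,0.0033,-0.01,-0.2],
  [255,0.003,0.0033,-0.02,-0.2],
  [255,0.003,0.0033,-0.027,-0.2],
  [255,0.003,0.0033,-0.031,-0.2],
  [255,0.003,0.0033,-0.034,-0.2],
  [255,0.003,0.0033,-0.035,-0.2],
  [255,0.003,0.0033,-0.035,-0.2],
])

```text
time_s: 10.92
tool_pos: [0.5508, -0.0126, 0.0617]
ee_rot: [-3.137, -0.0, -0.024]
ft_force: [-0.3, -0.1, -4.5]
finger_gap: 0.0595
finger_force: 66.7
```

Request:
send_rows([
  [255,0,0.001,-0.001,0],
  [255,0,0.001,-0.002,0],
  [255,0,0.001,-0.003,0],
  [255,0,0.001,-0.003,0],
])

```text
time_s: 11.42
tool_pos: [0.5507, -0.012, 0.0591]
ee_rot: [-3.136, -0.0, -0.024]
ft_force: [-3.5, 1.8, 5.1]
finger_gap: 0.0592
finger_force: 67.5
```

Request:
send_rows([
  [100,0,0.001,-0.003,0],
  [0,0,0.001,-0.003,0],
  [0,0,0.001,-0.003,0],
  [0,0,0.001,0.05,0],
  [0,0,0.001,0.11,0],
  [0,0,0.001,0.15,0],
  [0,0,0.001,0.15,0],
  [0,0,0.001,0.15,0],
])

```text
time_s: 12.42
tool_pos: [0.5505, -0.0116, 0.2077]
ee_rot: [-3.136, 0.001, -0.023]
ft_force: [-0.8, 0.7, -0.7]
finger_gap: 0.0851
finger_force: 0.0
```

Run:
```python
from h import *
s=robot.get_state();print(s['time_s'],s['tool_pos'],np.degrees(s['ee_rot']))
p=par('wrist');im=robot.get_image('wrist');cv2.imwrite('pics/w4.png',im)
H=cv2.cvtColor(im,cv2.COLOR_BGR2HSV)
g=cv2.cvtColor(im,cv2.COLOR_BGR2GRAY)
# screws near predicted +-42.5,+-23
c0=np.array([.548,-.0105]);y=np.radians(-1.75);R=np.array([[np.cos(y),-np.sin(y)],[np.sin(y),np.cos(y)]]);pts=[]
for a in [(.0425,.023),(.0425,-.023),(-.0425,.023),(-.0425,-.023)]:
    u,v=proj('wrist',[*(c0+R@a),.074],p).round().astype(int)
    k=g[v-9:v+10,u-9:u+10].astype(float); k=np.clip(k-np.median(k)-20,0,None); ys,xs=np.mgrid[v-9:v+10,u-9:u+10]
    c=(k*xs).sum()/k.sum(),(k*ys).sum()/k.sum(); w=cast('wrist',c,.074,p);pts.append(w); print((u,v),np.round(c,1),np.round(w,4))
print(np.mean(pts,0))
a=cv2.imread("pics/scene0.png"); b=cv2.imread("pics/side0.png")
# cases on rack: rough
for n,i in(("scene",a),("side",b)):
    m=hsv(i,(5,150,120),(17,255,255)); x0=(360,140,50,50) if n=="scene" else (235,240,50,40)
    z=np.zeros_like(m);x,yy,w,h=x0;z[yy:yy+h,x:x+w]=m[yy:yy+h,x:x+w]; c=big(z);r=cv2.minAreaRect(c);print(n,r)
```

```text
12.425 [ 0.55050678 -0.01155426  0.20774487] [-1.79663807e+02  4.08310877e-02 -1.32033690e+00]
(np.int64(298), np.int64(152)) [297.4 152. ] [0.5914 0.0115 0.074 ]
(np.int64(353), np.int64(153)) [352.8 152.1] [ 0.5902 -0.0348  0.074 ]
(np.int64(299), np.int64(246)) [294.4 248.2] [0.5041 0.0184 0.074 ]
(np.int64(350), np.int64(246)) [350.3 245.2] [ 0.506  -0.0327  0.074 ]
[ 0.54793198 -0.00939444  0.074     ]
scene ((387.01947021484375, 171.3756103515625), (40.3692741394043, 25.702238082885742), 65.224853515625)
side ((253.0, 266.5), (7.0, 28.0), 90.0)
```

Grey case sits at ≈ (0.548, -0.010), centred on the pad to about 1 mm. Now I'll look at the rack from above.

Request:
send_rows([
  [0,0,0.03,0.04,0],
  [0,0.01,0.08,0.06,-2],
  [0,0.02,0.13,0.06,-4],
  [0,0.03,0.18,0.06,-6],
  [0,0.04,0.23,0.06,-6],
  [0,0.04,0.25,0.06,-6],
  [0,0.04,0.25,0.06,-6],
  [0,0.04,0.25,0.06,-6],
])

```text
time_s: 13.48
tool_pos: [0.581, 0.0005, 0.2684]
ee_rot: [-3.085, 0.003, -0.026]
ft_force: [0.6, -0.8, 0.4]
finger_gap: 0.0858
finger_force: 0.0
```

Run:
```python
from h import *
s=robot.get_state();print(s['time_s'],s['tool_pos'],np.degrees(s['ee_rot']))
p=par('wrist');im=robot.get_image('wrist');cv2.imwrite('pics/w5.png',im);np.save('pics/w5.npy',p,allow_pickle=True)
```

```text
13.475 [5.80986068e-01 4.88524843e-04 2.68389884e-01] [-1.76772966e+02  1.47064229e-01 -1.49453026e+00]
```

View pics/w5.png

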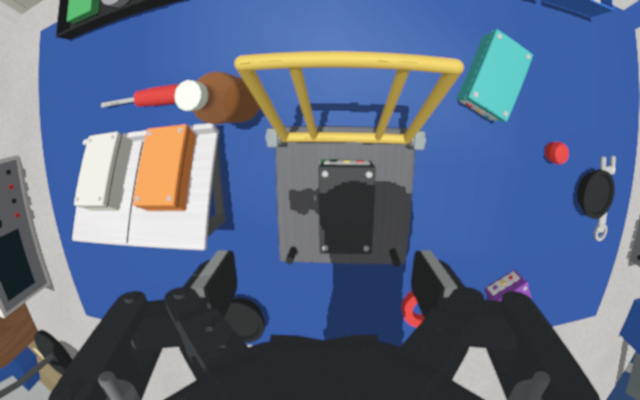

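The wrist view shows the grey case centred on the pad, white at (100,170) and orange at (165,167) on the rack, and the bottle at (220,95). The arm did not go the full distance and the tool is tilted by 3°, so I'll check the joints.

Run:
```python
from h import *
s=robot.get_state();print(s['q'].round(3),s['dq'].round(3),s['ft_force'],s['effort'].round(1))
```

```text
[-0.027  0.333  0.165  1.406  0.056  3.141] [ 0.002 -0.003 -0.003  0.002 -0.    -0.001] [ 0.15475238 -0.13261287  0.22344107] [ -0.1 -61.8  34.8   0.2   0.2  -0. ]
```

Joint 6 is at its limit (q6 = q1 + π − yaw), so I need the half-turned grasp, yaw ≈ 173°. I'll turn back through +y.

Request:
send_rows([
  [0,0,0,0,10],
  [0,0,0.02,0,20],
  [0,0,0.05,0,30],
  [0,0,0.08,0,40],
  [0,0,0.11,0,50],
  [0,0,0.14,0,60],
  [0,0,0.17,0,70],
  [0,0,0.19,0,80],
])

```text
time_s: 14.52
tool_pos: [0.5808, 0.1921, 0.2685]
ee_rot: [-3.085, 0.002, 1.377]
ft_force: [0.4, -0.2, 0.6]
finger_gap: 0.0854
finger_force: 0.0
```

The clipped move left a 3.2° tilt in the commanded pose. I'll undo it by touching the opposite joint-6 limit, well away from everything, where pushing the other way reverses it.

Request:
send_rows([
  [0,-0.0165,-0.0345,0.005,10.6],
  [0,-0.033,-0.069,0.01,21.2],
  [0,-0.0495,-0.1035,0.015,31.8],
  [0,-0.066,-0.138,0.02,42.4],
  [0,-0.0825,-0.1725,0.02,53],
  [0,-0.099,-0.207,0.02,63.6],
  [0,-0.1155,-0.2415,0.02,74.2],
  [0,-0.132,-0.276,0.02,84.8],
])

```text
time_s: 15.52
tool_pos: [0.4483, -0.0863, 0.2886]
ee_rot: [-3.085, 0.003, 2.857]
ft_force: [0.5, -0.8, 0.4]
finger_gap: 0.0854
finger_force: 0.0
```

Request:
send_rows([
  [0,-0.0165,-0.0345,0,10.6],
  [0,-0.033,-0.069,0,21.2],
  [0,-0.0495,-0.1035,0,31.8],
  [0,-0.066,-0.138,0,42.4],
  [0,-0.0825,-0.1725,0,53],
  [0,-0.099,-0.207,0,63.6],
  [0,-0.1155,-0.2415,0,74.2],
  [0,-0.132,-0.276,0,84.8],
])

```text
time_s: 16.52
tool_pos: [0.3163, -0.3624, 0.2887]
ee_rot: [-3.084, 0.002, -1.954]
ft_force: [0.5, -0.3, 0.5]
finger_gap: 0.0853
finger_force: 0.0
```

Request:
send_rows([
  [0,-0.0165,-0.0345,0,10.6],
  [0,-0.033,-0.069,0,21.2],
  [0,-0.0495,-0.1035,0,31.8],
  [0,-0.06,-0.13,0,40],
  [0,-0.06,-0.13,0,40],
])

```text
time_s: 17.15
tool_pos: [0.2563, -0.4928, 0.2878]
ee_rot: [-3.085, 0.003, -1.264]
ft_force: [-0.1, 0.6, 0.9]
finger_gap: 0.0856
finger_force: 0.0
```

Run:
```python
from h import *
s=robot.get_state();print(s['time_s'],s['tool_pos'],s['ee_rot'],s['q'].round(3),s['dq'].round(3))
```

```text
17.15 [ 0.25630567 -0.49281628  0.28781765] [-3.08541019e+00  3.04415908e-03 -1.26372953e+00] [-1.12   0.279  0.136  1.423  0.056 -2.998] [ 0.031 -0.03  -0.035  0.003  0.009  0.099]
```

Request:
send_rows([
  [0,0,0,0,8],
  [0,-0.05,-0.025,0,12],
  [0,-0.05,-0.025,0,12],
])

```text
time_s: 17.52
tool_pos: [0.2469, -0.4968, 0.2886]
ee_rot: [-3.122, 0.003, -1.122]
ft_force: [0.2, -0.3, -0.8]
finger_gap: 0.0852
finger_force: 0.0
```

Run:
```python
from h import *
s=robot.get_state();print(s['time_s'],s['tool_pos'],s['ee_rot'],s['q'].round(3),s['dq'].round(3))
```

```text
17.525 [ 0.2469335  -0.4968455   0.28864362] [-3.12200324  0.00336006 -1.12246366] [-1.12   0.284  0.147  1.437  0.02  -3.139] [ 0.001 -0.001  0.002  0.     0.027 -0.008]
```

Request:
send_rows([
  [0,-0.035,-0.018,0,3],
  [0,-0.035,-0.018,0,3],
])

```text
time_s: 17.77
tool_pos: [0.2414, -0.5008, 0.2885]
ee_rot: [3.135, 0.004, -1.12]
ft_force: [0.1, -0.9, -0.4]
finger_gap: 0.0857
finger_force: 0.0
```

Run:
```python
from h import *
s=robot.get_state();print(s['time_s'],s['tool_pos'],s['ee_rot'],s['q'].round(3),s['dq'].round(3))
```

```text
17.775 [ 0.24136965 -0.5008198   0.28849897] [ 3.13520353  0.00417226 -1.1198554 ] [-1.118  0.287  0.15   1.439 -0.006 -3.14 ] [-0.004  0.001  0.     0.001  0.02  -0.003]
```

Tilt is now 0.006 rad. I'll work out the rack's rough pose from the last wrist view.

Run:
```python
from h import *
p=np.load('pics/w5.npy',allow_pickle=True).item()
for uv,z in [((73,241),.098),((207,249),.098),((217,126),.038),((128,244),.098)]: print(uv,np.round(cast('wrist',uv,z,p),4))
for n,uv,z in [("scene",(397.5,125),.098),("scene",(353,157),.098)]: print(uv,np.round(cast(n,uv,z),4))
```

```text
(73, 241) [0.5124 0.3778 0.098 ]
(207, 249) [0.5136 0.1449 0.098 ]
(217, 126) [0.6466 0.1417 0.038 ]
(128, 244) [0.5146 0.2617 0.098 ]
(397.5, 125) [0.5206 0.3707 0.098 ]
(353, 157) [0.5206 0.1438 0.098 ]
```

Rack: high edge middle ≈ (0.514, 0.261), width 233 mm (230 expected), yaw ≈ 0. The lanes are at y ≈ 0.206 (orange) and 0.316 (white). I'll go above the white one.

Request:
send_rows([
  [0,0.024,0.0545,0,-10],
  [0,0.048,0.109,0,-20],
  [0,0.072,0.1635,0,-30],
  [0,0.096,0.218,0,-40],
  [0,0.12,0.2725,0,-50],
  [0,0.144,0.327,0,-60],
  [0,0.168,0.3815,0,-70],
  [0,0.192,0.436,0,-80],
])

```text
time_s: 18.77
tool_pos: [0.42, -0.0973, 0.2887]
ee_rot: [3.137, 0.005, -2.427]
ft_force: [0.3, -0.6, 0.5]
finger_gap: 0.0856
finger_force: 0.0
```

Request:
send_rows([
  [0,0.024,0.0545,0,-10],
  [0,0.048,0.109,0,-20],
  [0,0.072,0.1635,0,-30],
  [0,0.096,0.218,-0.01,-35.8],
  [0,0.12,0.2725,-0.02,-35.8],
  [0,0.144,0.327,-0.04,-35.8],
  [0,0.166,0.381,-0.06,-35.8],
  [0,0.166,0.381,-0.06,-35.8],
])

```text
time_s: 19.77
tool_pos: [0.5854, 0.2852, 0.2255]
ee_rot: [3.136, 0.001, -3.043]
ft_force: [-0.5, -0.4, 0.5]
finger_gap: 0.0856
finger_force: 0.0
```

Run:
```python
from h import *
s=robot.get_state();print(s['time_s'],s['tool_pos'],s['ee_rot'],s['q'].round(3),s['dq'].round(3))
p=par('wrist');im=robot.get_image('wrist');cv2.imwrite('pics/w6.png',im);np.save('pics/w6.npy',p,allow_pickle=True)
```

```text
19.775 [0.58544159 0.28517802 0.22553732] [ 3.13644526e+00  1.41303965e-03 -3.04327026e+00] [0.451 0.465 0.264 1.367 0.004 0.353] [ 0.037  0.057  0.09   0.033 -0.015  0.052]
```

View pics/w6.png

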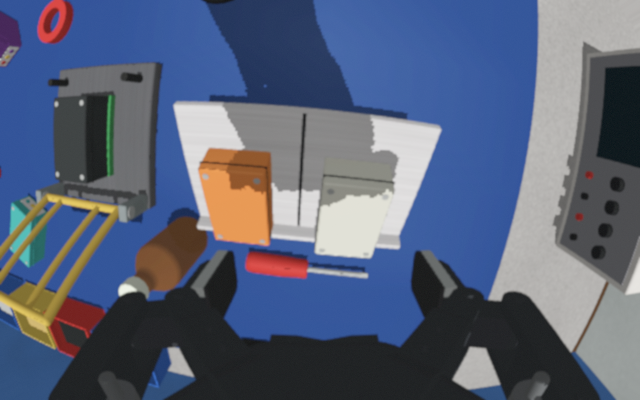

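White's top is centred at about (352,218) and orange's at (237,198). Both lie straight on the deck with lower ends at the lip, and the driver is at (305,267). I'll cast their tops onto the tilted top planes.

```bash
cat >> h.py <<'E'
def castpl(n,uv,pt,nr,p):
    o,d=ray(n,uv,p); return o+d*((pt-o)@nr)/(d@nr)
NR=np.array([.5,0,np.sqrt(.75)]); UP=np.array([-np.sqrt(.75),0,.5])
E
python3 - <<'E'
from h import *
im=cv2.imread('pics/w6.png');p=np.load('pics/w6.npy',allow_pickle=True).item()
H=cv2.cvtColor(im,cv2.COLOR_BGR2HSV)
for u,v in [(350,230),(350,190),(350,172),(400,220),(285,220),(270,150),(330,255),(385,240)]: print((u,v),im[v,u],H[v,u])
print('high edge',[np.round(cast('wrist',q,.098,p),4).tolist() for q in [(175,103),(440,127),(304,111)]])
D=np.array([.514,0,.098])
m=hsv(im,(5,100,60),(17,255,255)); z=np.zeros_like(m); z[140:250,190:280]=m[140:250,190:280]
c=big(z); W=np.array([castpl('wrist',q,D+NR*.032,NR,p)-D for q in c]); st=np.c_[W@UP,W[:,1]].astype(np.float32)*1000
print('orange incl end face',cv2.minAreaRect(st), st.min(0),st.max(0))
E
```

```text
(350, 230) [215 225 225] [ 30  11 225]
(350, 190) [131 140 139] [ 33  16 140]
(350, 172) [133 141 140] [ 34  14 141]
(400, 220) [223 223 224] [  0   1 224]
(285, 220) [217 217 219] [  0   2 219]
(270, 150) [134 134 135] [  0   2 135]
(330, 255) [177 156 146] [110  45 177]
(385, 240) [180 179 181] [165   3 181]
high edge [[0.512, 0.151, 0.098], [0.5129, 0.3785, 0.098], [0.514, 0.264, 0.098]]
orange incl end face ((-80.37277221679688, 209.2314453125), (121.36685180664062, 63.15544509887695), 0.9673709273338318) [-140.87674  177.37105] [-20.059479 241.74973 ]
```

Run:
```python
from h import *
im=cv2.imread('pics/w6.png');p=np.load('pics/w6.npy',allow_pickle=True).item()
D=np.array([.513,0,.098])
b=cv2.GaussianBlur(im,(3,3),0)
m=hsv(b,(20,7,60),(50,60,255)); z=np.zeros_like(m); z[145:265,300:405]=m[145:265,300:405]
z=cv2.morphologyEx(z,cv2.MORPH_OPEN,np.ones((5,5)))
c=big(z); W=np.array([castpl('wrist',q,D+NR*.036,NR,p)-D for q in c]); st=np.c_[W@UP,W[:,1]].astype(np.float32)*1000
print('white',cv2.minAreaRect(st), st.min(0),st.max(0), c.min(0),c.max(0))
for s,y,h in [(-90,316,36),(-90,209,32)]:
    for hh in (0,h/2,h): print(s,y,hh,np.round(D+UP*s*.001+NR*hh*.001+np.array([0,y*.001,0]),4))
```

```text
white ((-79.73638916015625, 313.5124816894531), (123.8605728149414, 60.97726821899414), 0.09332333505153656) [-141.65892  282.9896 ] [-17.76635 343.9528 ] [316 157] [393 255]
-90 316 0 [0.5909 0.316  0.053 ]
-90 316 18.0 [0.5999 0.316  0.0686]
-90 316 36 [0.6089 0.316  0.0842]
-90 209 0 [0.5909 0.209  0.053 ]
-90 209 16.0 [0.5989 0.209  0.0669]
-90 209 32 [0.6069 0.209  0.0807]
```

White: centre (0.600, 0.3145, 0.069). Its width comes out at 61 mm, and the 124 mm length includes the upper end face. Orange: (0.599, 0.208). I'll approach white in two stages.

Request:
send_rows([
  [0,0.0145,0.0293,-0.03,-5.6],
  [0,0.0145,0.0293,-0.07,-5.6],
  [0,0.0145,0.0293,-0.085,-5.6],
  [0,0.0145,0.0293,-0.085,-5.6],
  [0,0.0145,0.0293,-0.085,-5.6],
])

```text
time_s: 20.45
tool_pos: [0.6007, 0.311, 0.1455]
ee_rot: [3.135, 0.007, 3.139]
ft_force: [0.5, 0.1, -0.2]
finger_gap: 0.0857
finger_force: 0.0
```

Request:
send_rows([
  [0,0,0.0035,-0.03,0],
  [0,0,0.0035,-0.06,0],
  [0,0,0.0035,-0.0705,0],
  [0,0,0.0035,-0.0705,0],
  [255,0,0.0035,-0.0705,0],
  [255,0,0.0035,-0.0705,0],
  [255,0,0.0035,-0.0705,0],
  [255,0,0.0035,-0.0705,0],
])

```text
time_s: 21.45
tool_pos: [0.6008, 0.3149, 0.0748]
ee_rot: [3.135, 0.007, 3.139]
ft_force: [-0.5, -1.6, 5.4]
finger_gap: 0.0593
finger_force: 65.7
```

White is gripped at 59.3 mm. I'll lift it straight up and carry it to free bench on the robot's side of the rack. There I'll level it by rolling it about its lower edge.

Request:
send_rows([
  [255,0,0,0.01,0],
  [255,0,0,0.05,0],
  [255,0,0,0.1,0],
  [255,-0.04,0,0.11,0],
  [255,-0.09,0.01,0.11,0],
  [255,-0.14,0.015,0.1,0],
  [255,-0.17,0.015,0.06,0],
  [255,-0.17,0.015,0.02,0],
])

```text
time_s: 22.45
tool_pos: [0.428, 0.33, 0.0935]
ee_rot: [3.135, 0.005, 3.141]
ft_force: [1.0, 0.2, -2.4]
finger_gap: 0.0594
finger_force: 65.8
```

Request:
send_rows([
  [255,0,0,-0.015,0],
  [255,0,0,-0.025,0],
  [255,0,0,-0.03,0],
  [255,0,0,-0.03,0],
])

```text
time_s: 22.95
tool_pos: [0.4306, 0.3299, 0.0633]
ee_rot: [3.136, 0.005, 3.139]
ft_force: [0.1, -0.3, -3.2]
finger_gap: 0.0593
finger_force: 65.5
```

Request:
send_rows([
  [255,0,0,-0.01,0],
  [255,0,0,-0.0165,0],
  [255,-0.005,0,-0.0196,0],
  [255,-0.009,0,-0.0231,0],
  [255,-0.013,0,-0.0268,0],
  [255,-0.013,0,-0.0268,0],
])

```text
time_s: 23.7
tool_pos: [0.4183, 0.33, 0.0372]
ee_rot: [3.135, 0.008, 3.139]
ft_force: [1.4, -3.3, 8.0]
finger_gap: 0.0591
finger_force: 67.2
```

Request:
send_rows([
  [255,-0.004,0,-0.004,0],
  [255,-0.007,0,-0.0083,0],
  [255,-0.01,0,-0.0128,0],
  [255,-0.01,0,-0.014,0],
  [255,-0.01,0,-0.014,0],
])

```text
time_s: 24.32
tool_pos: [0.4082, 0.3301, 0.023]
ee_rot: [3.135, 0.007, 3.139]
ft_force: [1.2, -2.7, 7.5]
finger_gap: 0.0594
finger_force: 67.4
```

Run:
```python
from h import *
s=robot.get_state();print(s['time_s'],s['tool_pos'],s['ee_rot'],s['ft_force'])
for n in ("scene","side"):
    im=robot.get_image(n); cv2.imwrite(f'pics/{n}7.png',im); print(n,proj(n,[.409,.33,.036]))
a=cv2.imread('pics/side7.png');b=cv2.imread('pics/scene7.png')
p=par('wrist');im=robot.get_image('wrist');cv2.imwrite('pics/w7.png',im);np.save('pics/w7.npy',p,allow_pickle=True)
T=s['tool_pos']
for k in(-50,50): print(k,proj('wrist',[T[0]+k*.001,T[1],.036],p))
u,v=proj('side',[.409,.33,.03]).astype(int); c=cv2.resize(a[max(v-40,0):v+40,max(u-50,0):u+50],(400,320)); d=cv2.resize(im[120:360,220:420],(333,400))
o=np.zeros((400,740,3),np.uint8);o[:c.shape[0],:400]=c;o[:400,405:738]=d;cv2.imwrite('pics/c7.png',o)
```

```text
24.325 [0.40820747 0.33008478 0.02297937] [3.13529167 0.00723363 3.13883314] [ 1.22025173 -2.70027224  7.48115089]
scene [362.20172285 131.1311463 ]
side [303.33272957 332.44309723]
-50 [320.38265466 169.37486856]
50 [321.98385903 369.91084968]
```

Request:
send_rows([
  [255,-0.0005,0,-0.0015,0],
  [255,-0.0005,0,-0.0015,0],
])

```text
time_s: 24.72
tool_pos: [0.4076, 0.3301, 0.0216]
ee_rot: [3.135, 0.007, 3.139]
ft_force: [-1.0, -1.3, 9.5]
finger_gap: 0.0594
finger_force: 68.0
```

Request:
send_rows([
  [150,0,0,0,0],
  [0,0,0,0,0],
  [0,0,0,0,0],
  [0,0,0,0.05,0],
  [0,0,0,0.1,0],
  [0,0,0,0.15,0],
  [0,0,0,0.15,0],
])

```text
time_s: 25.6
tool_pos: [0.4082, 0.3312, 0.1743]
ee_rot: [3.132, 0.01, 3.139]
ft_force: [0.2, -0.8, -0.6]
finger_gap: 0.0853
finger_force: 0.0
```

Run:
```python
from h import *
s=robot.get_state();print(s['time_s'],s['tool_pos'],s['ee_rot'])
p=par('wrist');im=robot.get_image('wrist');cv2.imwrite('pics/w8.png',im);np.save('pics/w8.npy',p,allow_pickle=True)
u,v=proj('wrist',[.408,.33,.036],p).astype(int); print(u,v)
H=cv2.cvtColor(im,cv2.COLOR_BGR2HSV); print(H[v,u],H[v-30,u],H[v,u+50],H[v,u-50])
m=hsv(im,(0,0,80),(60,60,255))
z=np.zeros_like(m);z[v-75:v+75,u-60:u+60]=m[v-75:v+75,u-60:u+60]; z=cv2.morphologyEx(z,cv2.MORPH_OPEN,np.ones((5,5)))
c=big(z);print(c.min(0),c.max(0)); print(rectw('wrist',z,.036,p))
cv2.imwrite('pics/c8.png',np.hstack([cv2.resize(im[v-80:v+80,u-70:u+70],(420,480)),cv2.cvtColor(cv2.resize(z[v-80:v+80,u-70:u+70],(350,480)),cv2.COLOR_GRAY2BGR)]))
```

```text
25.6 [0.40815598 0.33117294 0.17426782] [3.13154664 0.00955233 3.13921496]
319 194
[ 33  14 177] [ 30  13 178] [110 154 191] [110 149 194]
[287 146] [355 255]
((416.20892333984375, 331.364013671875), (58.97069549560547, 101.45319366455078), 89.70916748046875)
```

View pics/c8.png

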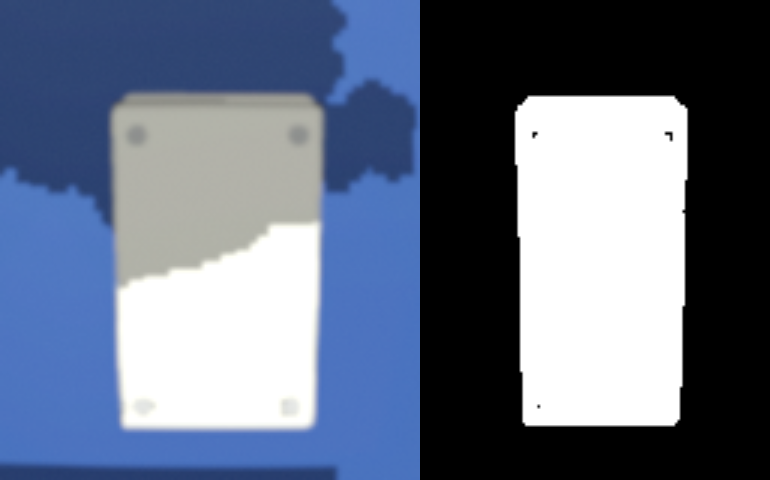

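White now lies flat (no pictures left to view, numbers from here on). Its centre is ≈ (0.417, 0.331), measured 59×101 mm, with yaw about 0. I'll regrasp it at its centre.

Request:
send_rows([
  [0,0.009,0,-0.05,0],
  [0,0.009,0,-0.11,0],
  [0,0.009,0,-0.15,0],
  [0,0.009,0,-0.15,0],
  [255,0.009,0,-0.15,0],
  [255,0.009,0,-0.15,0],
  [255,0.009,0,-0.15,0],
  [255,0.009,0,-0.15,0],
])

```text
time_s: 26.65
tool_pos: [0.4164, 0.3305, 0.0223]
ee_rot: [3.134, 0.007, 3.139]
ft_force: [-0.0, -0.5, 7.9]
finger_gap: 0.0587
finger_force: 65.9
```

Request:
send_rows([
  [255,0,0,0.02,0],
  [255,0,0,0.07,0],
  [255,0.01,-0.03,0.13,-1],
  [255,0.03,-0.08,0.14,-1.6],
  [255,0.05,-0.13,0.14,-1.6],
  [255,0.07,-0.18,0.14,-1.6],
  [255,0.09,-0.23,0.14,-1.6],
  [255,0.11,-0.28,0.14,-1.6],
])

```text
time_s: 27.65
tool_pos: [0.526, 0.0481, 0.1614]
ee_rot: [3.136, 0.006, 3.111]
ft_force: [0.4, 1.3, -2.6]
finger_gap: 0.0588
finger_force: 66.1
```

Request:
send_rows([
  [255,0.01,-0.03,0,0],
  [255,0.019,-0.062,0,0],
  [255,0.019,-0.062,-0.01,0],
  [255,0.019,-0.062,-0.01,0],
])

```text
time_s: 28.15
tool_pos: [0.5437, -0.012, 0.1501]
ee_rot: [3.136, 0.003, 3.111]
ft_force: [-0.3, 1.1, -2.7]
finger_gap: 0.0593
finger_force: 65.9
```

Run:
```python
from h import *
s=robot.get_state();print(s['time_s'],s['tool_pos'],s['ee_rot'],s['ft_force'],s['q'].round(2))
p=par('wrist');im=robot.get_image('wrist');cv2.imwrite('pics/w9.png',im);np.save('pics/w9.npy',p,allow_pickle=True)
T=s['tool_pos'];zt=T[2]+.012
m=hsv(im,(15,5,90),(60,60,255)); u,v=proj('wrist',[T[0]-.03,T[1],zt],p).astype(int); print(u,v,cv2.cvtColor(im,cv2.COLOR_BGR2HSV)[v,u])
z=np.zeros_like(m);z[v-90:v+60,u-110:u+110]=m[v-90:v+60,u-110:u+110]; z=cv2.morphologyEx(z,cv2.MORPH_OPEN,np.ones((5,5)))
c=big(z);print(c.min(0),c.max(0)); t=c[:,1].min(); 
print('case robot-side end row',t, 'expected at -50:',proj('wrist',[T[0]-.05,T[1],zt],p))
for q in [(c[:,0].min(),t),(c[:,0].max(),t)]: print(np.round(cast('wrist',q,zt,p),4))
```

```text
28.15 [ 0.54367696 -0.01203355  0.15011917] [3.13563715e+00 2.91715003e-03 3.11086853e+00] [-0.31400463  1.0548954  -2.71487992] [-0.03  0.32 -0.16  1.09  0.01  0.01]
318 220 [ 30  14 170]
[244 161] [403 279]
case robot-side end row 161 expected at -50: [316.44517616 168.80566971]
[ 0.4896 -0.0389  0.1621]
[0.4915 0.0203 0.1621]
```

Request:
send_rows([
  [255,0.002,0.001,-0.01,0],
  [255,0.0043,0.0013,-0.025,0],
  [255,0.0043,0.0013,-0.04,0],
  [255,0.0043,0.0013,-0.047,0],
  [255,0.0043,0.0013,-0.05,0],
  [255,0.0043,0.0013,-0.052,0],
  [255,0.0043,0.0013,-0.0525,0],
])

```text
time_s: 29.08
tool_pos: [0.549, -0.011, 0.0984]
ee_rot: [3.136, 0.005, 3.111]
ft_force: [-0.4, 0.4, -2.7]
finger_gap: 0.0592
finger_force: 65.9
```

Request:
send_rows([
  [255,-0.0006,0.0003,-0.001,0],
  [255,-0.0006,0.0003,-0.002,0],
  [255,-0.0006,0.0003,-0.002,0],
])

```text
time_s: 29.45
tool_pos: [0.5482, -0.0107, 0.0964]
ee_rot: [3.136, 0.005, 3.111]
ft_force: [-1.7, 0.2, -0.7]
finger_gap: 0.0592
finger_force: 66.1
```

Request:
send_rows([
  [255,0,0,-0.001,0],
  [255,0,0,-0.001,0],
  [150,0,0,-0.001,0],
  [0,0,0,-0.001,0],
  [0,0,0,-0.001,0],
  [0,0,0,0.04,0],
  [0,0,0,0.1,0],
  [0,0,0,0.12,0],
])

```text
time_s: 30.45
tool_pos: [0.5496, -0.0107, 0.2196]
ee_rot: [3.136, 0.009, 3.111]
ft_force: [0.4, 0.4, -2.2]
finger_gap: 0.0852
finger_force: 0.0
```

Request:
send_rows([
  [0,0,0,0,0],
])

```text
time_s: 30.58
tool_pos: [0.5492, -0.0107, 0.2176]
ee_rot: [3.136, 0.008, 3.111]
ft_force: [-1.0, 0.4, -0.5]
finger_gap: 0.0855
finger_force: 0.0
```

Run:
```python
from h import *
s=robot.get_state();print(s['time_s'],s['tool_pos'],s['ee_rot'],s['dq'].round(2))
p=par('wrist');im=robot.get_image('wrist');cv2.imwrite('pics/w10.png',im)
u,v=proj('wrist',[.5483,-.0107,.11],p).astype(int)
H=cv2.cvtColor(im,cv2.COLOR_BGR2HSV); print(u,v,H[v,u])
m=hsv(im,(15,6,80),(60,60,255))
z=np.zeros_like(m);z[v-100:v+90,u-70:u+70]=m[v-100:v+90,u-70:u+70]; z=cv2.morphologyEx(z,cv2.MORPH_OPEN,np.ones((5,5)))
print('white',rectw('wrist',z,.11,p))
m=hsv(im,(100,0,0),(30,255,255))
from h import hsv as h
# guard check: top crossbar in scene
sc=robot.get_image('scene');cv2.imwrite('pics/sc10.png',sc)
y=hsv(sc,(18,110,100),(34,255,255));q=np.zeros_like(y);q[120:240,290:400]=y[120:240,290:400];c=big(q);print('guard bbox',c.min(0),c.max(0),'crossbar mid expected',proj('scene',[.628+.0575,-.0129-.0017,.204]))
```

```text
30.575 [ 0.5491971  -0.0106635   0.21759627] [3.13592687 0.00771623 3.1112574 ] [-0.    0.03 -0.06 -0.03 -0.    0.  ]
321 203 [ 33  16 147]
white ((548.1438598632812, -9.658084869384766), (61.68416976928711, 102.12464904785156), 88.0792465209961)
guard bbox [329 170] [383 223] crossbar mid expected [364.44695282 183.17933863]
```

White is at (0.548, -0.010), yaw -1.9°, flush with the grey case, and the guard is still open. Now the orange case.

Request:
send_rows([
  [0,0,0.04,0.02,1.7],
  [0,0,0.09,0.02,1.7],
  [0,0.01,0.14,0.02,1.7],
  [0,0.03,0.19,0,1.7],
  [0,0.051,0.219,-0.03,1.7],
  [0,0.051,0.219,-0.07,1.7],
  [0,0.051,0.219,-0.07,1.7],
  [0,0.051,0.219,-0.07,1.7],
])

```text
time_s: 31.68
tool_pos: [0.5991, 0.2081, 0.1465]
ee_rot: [3.136, 0.004, 3.141]
ft_force: [-0.1, -1.0, 0.6]
finger_gap: 0.0856
finger_force: 0.0
```

Run:
```python
from h import *
s=robot.get_state();print(s['time_s'],s['tool_pos'],s['ee_rot'],s['dq'].round(2))
p=par('wrist');im=robot.get_image('wrist');cv2.imwrite('pics/w11.png',im)
D=np.array([.513,0,.098])
m=hsv(im,(5,100,60),(17,255,255)); u,v=proj('wrist',[.607,.208,.08],p).astype(int); print(u,v)
z=np.zeros_like(m); z[max(v-110,0):v+110,u-70:u+70]=m[max(v-110,0):v+110,u-70:u+70]
W=np.array([castpl('wrist',q,D+NR*.032,NR,p)-D for q in big(z)]); st=np.c_[W@UP,W[:,1]].astype(np.float32)*1000
print('orange',cv2.minAreaRect(st), st.min(0),st.max(0))
```

```text
31.675 [0.59913594 0.20805545 0.14653233] [3.13609112 0.00389418 3.14059265] [-0.   -0.02  0.02  0.    0.   -0.  ]
321 234
orange ((-82.94561767578125, 206.1584014892578), (121.87985229492188, 58.63515090942383), 0.2751462757587433) [-143.97302  176.65976] [-21.89958 235.59265]
```

Request:
send_rows([
  [0,0.0015,-0.002,-0.03,0],
  [0,0.0015,-0.002,-0.06,0],
  [0,0.0015,-0.002,-0.0735,0],
  [0,0.0015,-0.002,-0.0735,0],
  [255,0.0015,-0.002,-0.0735,0],
  [255,0.0015,-0.002,-0.0735,0],
  [255,0.0015,-0.002,-0.0735,0],
  [255,0.0015,-0.002,-0.0735,0],
])

```text
time_s: 32.72
tool_pos: [0.6016, 0.2065, 0.0744]
ee_rot: [3.135, 0.007, 3.141]
ft_force: [-0.2, -0.7, 5.7]
finger_gap: 0.0594
finger_force: 65.6
```

Request:
send_rows([
  [255,0,0,0.01,0],
  [255,0,0,0.05,0],
  [255,0,0,0.1,0],
  [255,-0.04,0.03,0.11,0],
  [255,-0.09,0.07,0.11,0],
  [255,-0.14,0.1,0.1,0],
  [255,-0.17,0.124,0.06,0],
  [255,-0.17,0.124,0.02,0],
])

```text
time_s: 33.72
tool_pos: [0.4288, 0.3323, 0.0931]
ee_rot: [3.134, 0.006, -3.139]
ft_force: [0.6, -0.8, -3.0]
finger_gap: 0.0593
finger_force: 65.7
```

Request:
send_rows([
  [255,0,0,-0.015,0],
  [255,0,0,-0.025,0],
  [255,0,0,-0.03,0],
  [255,0,0,-0.03,0],
])

```text
time_s: 34.22
tool_pos: [0.4313, 0.3303, 0.0631]
ee_rot: [3.135, 0.005, 3.14]
ft_force: [-0.4, 0.3, -1.8]
finger_gap: 0.0589
finger_force: 65.5
```

Request:
send_rows([
  [255,0,0,-0.01,0],
  [255,0,0,-0.0165,0],
  [255,-0.005,0,-0.0196,0],
  [255,-0.009,0,-0.0231,0],
  [255,-0.013,0,-0.0268,0],
  [255,-0.017,0,-0.0308,0],
  [255,-0.02,0,-0.0351,0],
  [255,-0.022,0,-0.0396,0],
])

```text
time_s: 35.22
tool_pos: [0.4098, 0.3305, 0.024]
ee_rot: [3.135, 0.007, 3.14]
ft_force: [-3.6, -2.5, 10.7]
finger_gap: 0.059
finger_force: 68.9
```

Request:
send_rows([
  [255,-0.0005,0,-0.001,0],
  [255,-0.0005,0,-0.0018,0],
  [255,-0.0005,0,-0.0018,0],
])

```text
time_s: 35.6
tool_pos: [0.4088, 0.3305, 0.0222]
ee_rot: [3.135, 0.006, 3.141]
ft_force: [-2.9, -2.2, 10.1]
finger_gap: 0.059
finger_force: 69.3
```

Request:
send_rows([
  [150,0,0,0,0],
  [0,0,0,0,0],
  [0,0,0,0,0],
  [0,0,0,0.05,0],
  [0,0,0,0.1,0],
  [0,0,0,0.15,0],
  [0,0,0,0.15,0],
])

```text
time_s: 36.48
tool_pos: [0.4099, 0.3318, 0.1749]
ee_rot: [3.132, 0.01, 3.141]
ft_force: [0.4, 0.1, -0.5]
finger_gap: 0.0851
finger_force: 0.0
```

Run:
```python
from h import *
s=robot.get_state();print(s['time_s'],s['tool_pos'],s['ee_rot'])
p=par('wrist');im=robot.get_image('wrist');cv2.imwrite('pics/w12.png',im)
u,v=proj('wrist',[.415,.33,.032],p).astype(int)
m=hsv(im,(3,100,50),(18,255,255))
z=np.zeros_like(m);z[v-85:v+75,u-60:u+60]=m[v-85:v+75,u-60:u+60]
z=cv2.morphologyEx(z,cv2.MORPH_CLOSE,np.ones((5,5)))
c=big(z);print(u,v,c.min(0),c.max(0)); r=rectw('wrist',z,.032,p);print(r);print(cv2.boxPoints(r).round(1).tolist())
```

```text
36.475 [0.4099182  0.3317969  0.17487238] [3.13153842 0.00966652 3.14096247]
318 198 [287 143] [355 251]
((415.9440612792969, 331.7032470703125), (59.38032150268555, 101.41444396972656), 89.70486450195312)
[[365.1000061035156, 302.29998779296875], [466.5, 301.79998779296875], [466.79998779296875, 361.1000061035156], [365.3999938964844, 361.70001220703125]]
```

Orange is flat at ≈ (0.4165, 0.3317), measured 59×101 mm. I'll regrasp it and carry it to the column.

Request:
send_rows([
  [0,0.007,0,-0.05,0],
  [0,0.007,0,-0.11,0],
  [0,0.007,0,-0.1515,0],
  [0,0.007,0,-0.1515,0],
  [255,0.007,0,-0.1515,0],
  [255,0.007,0,-0.1515,0],
  [255,0.007,0,-0.1515,0],
  [255,0.007,0,-0.1515,0],
])

```text
time_s: 37.52
tool_pos: [0.4161, 0.3311, 0.0215]
ee_rot: [3.134, 0.007, 3.141]
ft_force: [-0.9, -0.9, 8.4]
finger_gap: 0.0589
finger_force: 66.1
```

Request:
send_rows([
  [255,0,0,0.02,0],
  [255,0,0,0.07,0],
  [255,0.01,-0.03,0.13,-1],
  [255,0.03,-0.08,0.16,-1.7],
  [255,0.05,-0.13,0.17,-1.7],
  [255,0.07,-0.18,0.17,-1.7],
  [255,0.09,-0.23,0.17,-1.7],
  [255,0.11,-0.28,0.17,-1.7],
])

```text
time_s: 38.52
tool_pos: [0.5257, 0.0487, 0.1906]
ee_rot: [3.136, 0.006, 3.111]
ft_force: [0.6, 0.6, -3.4]
finger_gap: 0.0589
finger_force: 66.0
```

Request:
send_rows([
  [255,0.01,-0.03,0,0],
  [255,0.022,-0.06,0,0],
  [255,0.022,-0.06,-0.01,0],
  [255,0.022,-0.06,-0.01,0],
])

```text
time_s: 39.02
tool_pos: [0.5463, -0.0095, 0.1792]
ee_rot: [3.136, 0.003, 3.111]
ft_force: [-0.2, -0.1, -2.8]
finger_gap: 0.0587
finger_force: 65.8
```

Request:
send_rows([
  [255,0.001,0,-0.01,0],
  [255,0.0012,-0.0003,-0.025,0],
  [255,0.0012,-0.0003,-0.035,0],
  [255,0.0012,-0.0003,-0.04,0],
  [255,0.0012,-0.0003,-0.043,0],
  [255,0.0012,-0.0003,-0.0455,0],
  [255,0.0012,-0.0003,-0.046,0],
  [255,0.0012,-0.0003,-0.046,0],
])

```text
time_s: 40.02
tool_pos: [0.5485, -0.01, 0.1339]
ee_rot: [3.136, 0.005, 3.111]
ft_force: [0.2, 0.0, -3.1]
finger_gap: 0.0591
finger_force: 65.9
```

Request:
send_rows([
  [255,-0.0004,0,-0.001,0],
  [255,-0.0004,0,-0.002,0],
  [255,-0.0004,0,-0.0025,0],
  [255,-0.0004,0,-0.0025,0],
])

```text
time_s: 40.52
tool_pos: [0.548, -0.0099, 0.1315]
ee_rot: [3.136, 0.005, 3.111]
ft_force: [-2.1, -0.7, 2.6]
finger_gap: 0.0586
finger_force: 66.4
```

Contact is at the expected height. I'll release and retreat.

Request:
send_rows([
  [150,0,0,0,0],
  [0,0,0,0,0],
  [0,0,0,0,0],
  [0,0,0,0.04,0],
  [0,0,0,0.09,0],
  [0,0,0,0.12,0],
  [0,0,0,0.12,0],
  [0,0,0,0.12,0],
])

```text
time_s: 41.52
tool_pos: [0.5478, -0.0099, 0.2504]
ee_rot: [3.136, 0.004, 3.111]
ft_force: [-0.1, 0.4, -0.8]
finger_gap: 0.0851
finger_force: 0.0
```

Run:
```python
from h import *
s=robot.get_state();print(s['time_s'],s['tool_pos'],s['ee_rot'],s['ft_force'].round(1))
p=par('wrist');im=robot.get_image('wrist');cv2.imwrite('pics/w13.png',im)
u,v=proj('wrist',[.548,-.0099,.142],p).astype(int)
m=hsv(im,(3,100,40),(18,255,255))
z=np.zeros_like(m);z[max(v-100,0):v+90,u-75:u+75]=m[max(v-100,0):v+90,u-75:u+75]
z=cv2.morphologyEx(z,cv2.MORPH_CLOSE,np.ones((5,5)))
print('orange',rectw('wrist',z,.142,p))
sc=robot.get_image('scene');y=hsv(sc,(18,110,100),(34,255,255));q=np.zeros_like(y);q[120:240,290:400]=y[120:240,290:400];c=big(q);print('guard bbox',c.min(0),c.max(0))
# bystander colour check: red blobs & bottle between first and last scene frames
a=cv2.imread('pics/scene0.png')
for nm,b in (('cap',(250,268,30,25)),('tape',(240,185,35,30)),('driver',(395,165,50,40)),):
    x,yy,w,h=b
    f=lambda i:np.argwhere((hsv(i,(0,150,90),(4,255,255))|hsv(i,(172,150,90),(180,255,255)))[yy:yy+h,x:x+w]).mean(0).round(1)
    print(nm,f(a),f(sc))
d=cv2.absdiff(a,sc).max(2)
for nm,b in (('bottle',(376,170,24,46)),('wrench/h',(178,275,60,48)),('h1',(300,142,32,24))): x,yy,w,h=b; print(nm,(d[yy:yy+h,x:x+w]>60).mean().round(3))
```

```text
41.525 [ 0.54777085 -0.00992527  0.25041379] [3.13598995 0.00353346 3.11131642] [-0.1  0.4 -0.8]
orange ((548.4862060546875, -9.039474487304688), (61.14545822143555, 102.1274185180664), 88.06768798828125)
guard bbox [329 171] [382 223]
cap [13.9 12.5] [14.  12.6]
tape [15.7 16.4] [15.3 16.7]
driver [24.6 19.6] [24.6 19.6]
bottle 0.168
wrench/h 0.0
h1 0.049
```

Orange is at (0.5485, -0.009), yaw -1.9°, flush with white at (0.548, -0.010). The guard is open and the robot is clear, so I'll hand in.

```bash
python3 -c "
from cell import robot
print(robot.sign_off())"
```

```text
the job is handed in; nothing more can be done
None
```

I handed the job in after 41.5 s of robot time: the guard is open, grey, white and orange are stacked flush on the pad to within about 2 mm by the wrist camera, and the cap, tape and driver did not shift (the bottle and housings had no clean position check); no verdict came back.

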